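# Transfer four valve lifters to the engine tray, keeping their order

## Task

Move the four colour-marked valve lifters from their dishes on the aluminium strip into the black four-bay tray, one per bay, standing upright with the painted end up and without knocking any over. Keep their order as counted from the red end: the lifter nearest the strip's red end goes into the bay nearest the tray's red end block, the next beside it, and so on. The tray's red end may be on either side, so the row may come out in the same order or mirrored.

Things in the scene. Friction and masses are not known exactly. Their poses are not given: they have to be found in the camera images.
- lifter_yellow_mid (a point): Valve lifter marked yellow: a plain upright steel cylinder 34 mm across and 50 mm tall, about 0.14 kg, with a yellow painted top face and a yellow band near the top. Its given point is the centre, half-way up (25 mm above its foot); z runs up its axis to the painted top. It stands loose in the yellow dish on the aluminium strip.
- lifter_blue_mid (a point): Valve lifter marked blue: a plain upright steel cylinder 34 mm across and 50 mm tall, about 0.14 kg, with a blue painted top face and a blue band near the top. Its given point is the centre, half-way up (25 mm above its foot); z runs up its axis to the painted top. It stands loose in the blue dish on the aluminium strip.
- lifter_green_mid (a point): Valve lifter marked green: a plain upright steel cylinder 34 mm across and 50 mm tall, about 0.14 kg, with a green painted top face and a green band near the top. Its given point is the centre, half-way up (25 mm above its foot); z runs up its axis to the painted top. It stands loose in the green dish on the aluminium strip.
- lifter_white_mid (a point): Valve lifter marked white: a plain upright steel cylinder 34 mm across and 50 mm tall, about 0.14 kg, with a white painted top face and a white band near the top. Its given point is the centre, half-way up (25 mm above its foot); z runs up its axis to the painted top. It stands loose in the white dish on the aluminium strip.
- dish_yellow: Shallow yellow dish, 54 x 54 mm, fixed on the strip, one of four in a row 65 mm apart, in any order. Its floor, on which the yellow lifter starts, is 10 mm above the bench, its rim 13 mm. Origin: centre of its underside, 6 mm above the bench. Its y axis runs along the strip towards the strip's red end. It stays put and so keeps the starting order in view.
- dish_blue: Shallow blue dish, 54 x 54 mm, fixed on the strip, one of four in a row 65 mm apart, in any order. Its floor, on which the blue lifter starts, is 10 mm above the bench, its rim 13 mm. Origin: centre of its underside, 6 mm above the bench. Its y axis runs along the strip towards the strip's red end. It stays put and so keeps the starting order in view.
- dish_green: Shallow green dish, 54 x 54 mm, fixed on the strip, one of four in a row 65 mm apart, in any order. Its floor, on which the green lifter starts, is 10 mm above the bench, its rim 13 mm. Origin: centre of its underside, 6 mm above the bench. Its y axis runs along the strip towards the strip's red end. It stays put and so keeps the starting order in view.
- dish_white: Shallow white dish, 54 x 54 mm, fixed on the strip, one of four in a row 65 mm apart, in any order. Its floor, on which the white lifter starts, is 10 mm above the bench, its rim 13 mm. Origin: centre of its underside, 6 mm above the bench. Its y axis runs along the strip towards the strip's red end. It stays put and so keeps the starting order in view.
- tray: Empty black tray with grey bay floors, fixed, 310 x 68 mm, four bays in a row along its y axis. Origin: centre of its underside, on the bench. Bay centres: x = 0, y = -97.5, -32.5, 32.5, 97.5 mm. A bay is 58 x 60 mm inside, floor 4 mm and wall tops 10 mm above the bench (a seated lifter's centre: 29 mm). Roughly parallel to the strip (within 0.25 rad), nearer the robot or farther.
- red_end: Red end block of the tray, 66 x 16 x 24 mm, fixed on the tray at y = +145 or -145 mm of the tray's frame (a grey block of the same size stands at the other end). Origin: centre of its underside, 4 mm above the bench. It marks the tray's red end.

How it is judged:
By the outcome, as a careful person would: the job done as asked, in the order asked, and still so for the second after the job is handed in, with the robot touching nothing.
It also fails if it takes over 80 s, if anything falls off the work surface, if the arm or the gripper's body presses on something with over 40 N, if the wrist force passes 120 N, or if a joint passes its speed limit or range.

## Robot

A 6-joint arm with a two-finger parallel gripper is mounted at the origin on the work surface. World frame = base frame: x ahead of the robot, y to its left, z up, the work surface at z = 0. Lengths are in m, angles in rad, forces in N, time in s.
With the tool pointing down it reaches from about 0.275 to 0.875 m from the base axis. Payload 12.5 kg.
Tool frame: the origin (TCP) lies on the centre line of the jaws, within the pads' length; the fingertips stand r.finger_overhang ahead of it and the grasp point (between the pads) lies 3 mm ahead of it (r.finger_overhang is the distance from the TCP to the fingertips, in m); z points along the fingers, y is the direction in which the jaws open and shut (so a half turn about z gives the same grasp; the last joint's range is limited). The gripper opens to 85 mm and grips with 20 to 120 N. Pads are 22 mm wide; open, the fingers measure 114 mm over their backs; the gripper's body (76 mm by 85 mm) begins 54 mm behind the grasp point. The pads swing forward as they close: fully open they stand 13 mm farther back than shut.
Start: joints at [1.044, 0.351, 1.652, -0, 1.139, -0.085], TCP at [0.235, 0.497, 0.253] pointing down, gripper open.
Joint ranges: [-2.75, 2.75], [-0.79, 2.1], [0.01, 2.65], [-1.57, 4.71], [0.07, 3.14], [-2.87, 2.87]. Speed limits (rad/s): [2.22, 2.22, 2.79, 3.14, 3.14, 3.14].

## Interface

Orientations are given as a unit quaternion [x, y, z, w].
In Python, from cell import r, optics gives the robot as it stands. The module is installed in compiled form; this text tells all that it offers. Calls block until the motion is done:
- r.move_to(position, orientation): joint-space move of the TCP to a pose.
- r.move_linear(position, rot=None, vel=0.15): straight line of the TCP; rot=None keeps the orientation; vel is the mean speed in m/s.
- r.set_joints(angles): joint-space move.
- r.set_gripper(opening, squeeze=None): opening from 0.0 (shut) to 1.0 (fully open); squeeze is the grip in N (None keeps the last); returns when the fingers have stopped.
- r.sleep(seconds).
- r.inverse_kinematics(position, orientation): joint angles nearest the present ones, or None.
- optics.get_image(name): name is "scene" or "top" or "wrist"; returns a dict with "pixels" (420x560x3 uint8, red, green, blue), "depth" (420x560 float32, m along the optical axis (not along the pixel's ray), 0 where there is no reading), "fx", "fy", "cx", "cy" (pixels), "camera_from_world" (4x4, takes a point from world to camera coordinates); the wrist camera has in their place "mount" (4x4, takes a point from camera to tool coordinates, whose origin is the TCP and whose axes are the flange's). Camera axes: x right, y down, z forward; pixel columns grow to the right and rows downward; lengths in m; the calibration is good to about 2 mm. A picture is of the moment at which its call begins: read the wrist's pose just before it.
A pose or a line that the arm cannot do raises r.PlanningError and nothing moves.
- r.hand_in(): hands the job in, once; it reports no verdict.
Readings, each from a call of its own:
- r.current_t(): time.
- r.current_q(): joint angles.
- r.current_qvel(): joint speeds.
- r.current_effort(): joint torques, N m.
- r.current_tool_pos(): TCP position.
- r.current_ee_rot(): TCP orientation.
- r.current_contact_force(): force on the tool from outside, world axes, zero at the start.
- r.current_torque(): the same for the moment, N m.
- r.current_opening(): opening from 0.0 (shut) to 1.0 (fully open).
Only numpy, scipy, OpenCV 4.12 (cv2) and the standard library are available. Lean on these libraries where they do the work, as an engineer would, in place of code of your own. Each camera call takes 0.05 s, during which the arm holds its last target.

## Working session

There is one attempt and no reset: what is moved stays moved. The work goes in short steps, each a Python script; the robot and the scene stay as the last script left them, time stands still between calls to the robot, and variables do not carry over. Pictures are saved under pics/ and viewed, and the job is handed in when it is done.

```bash
mkdir -p pics; python3 - <<'E'
from cell import r, optics
import cv2,numpy as np
for n in ("scene","top"):
    d=optics.get_image(n)
    cv2.imwrite(f"pics/{n}0.png",d["pixels"][:,:,::-1])
    print(n,d["fx"],d["cx"],d["cy"]);print(np.round(d["camera_from_world"],3))
print(r.finger_overhang,r.current_t(),r.current_ee_rot(),r.current_tool_pos())
E
```

```text
scene 391.4164944048458 283.49957149391355 209.18696333096014
[[ 0.714  0.7    0.004 -0.406]
 [ 0.602 -0.612 -0.512 -0.335]
 [-0.356  0.368 -0.859  0.921]
 [ 0.     0.     0.     1.   ]]
top 447.31336121978586 283.1874830360868 207.44052830510242
[[ 0.091 -0.996  0.005 -0.076]
 [-0.976 -0.09  -0.2    0.544]
 [ 0.199  0.013 -0.98   0.68 ]
 [ 0.     0.     0.     1.   ]]
0.022 0.1 [ 2.19092187e-01  9.75704029e-01 -4.85555061e-04 -1.57688649e-04] [0.23498585 0.49698232 0.25283934]
```

View pics/scene0.png

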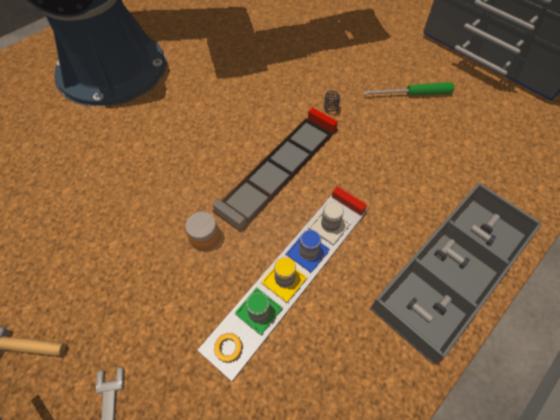

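View pics/top0.png

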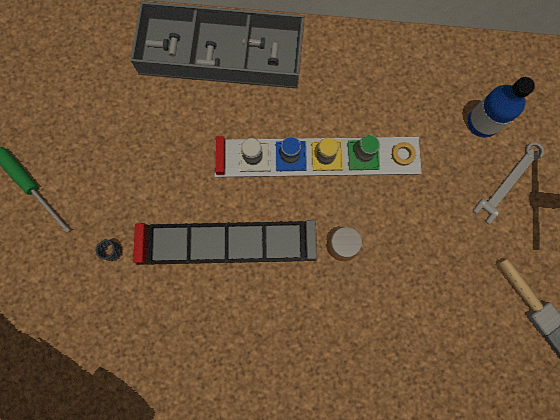

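The scene view and the top view agree: the red ends of strip (top px 220,155) and tray (139,243) both lie at +y. The order from red is white, blue, yellow, green (top px 252, 291, 327 and 369), so the order stays the same. The tray is nearer the robot. Next I measure positions.

```bash
cat > h.py <<'E'
from cell import r, optics
import cv2,numpy as np
from scipy.spatial.transform import Rotation as R
def rays(d,uv,z,T=None):
    T=np.linalg.inv(d["camera_from_world"]) if T is None else T
    uv=np.atleast_2d(np.asarray(uv,float))
    v=np.c_[(uv[:,0]-d["cx"])/d["fx"],(uv[:,1]-d["cy"])/d["fy"],np.ones(len(uv))]@T[:3,:3].T
    o=T[:3,3]; return o+v*((z-o[2])/v[:,2])[:,None]
def cloud(d,T=None):
    T=np.linalg.inv(d["camera_from_world"]) if T is None else T
    v,u=np.indices(d["depth"].shape); D=d["depth"]
    p=np.stack([(u-d["cx"])/d["fx"]*D,(v-d["cy"])/d["fy"]*D,D],-1)@T[:3,:3].T+T[:3,3]
    p[D==0]=np.nan; return p
def blobs(m,lo,hi):
    n,l,s,c=cv2.connectedComponentsWithStats(m.astype(np.uint8),connectivity=4)
    return [(s[i,4],c[i],l==i) for i in range(1,n) if lo<s[i,4]<hi]
E
python3 - <<'E'
from h import *
for n in("top","scene"):
    d=optics.get_image(n);P=cloud(d);rgb=d["pixels"].astype(int);z=P[...,2]
    print(n)
    reg=(P[...,0]>.25)&(P[...,0]<.62)&(np.abs(P[...,1])<.5)
    for a,c,m in blobs(reg&(z>.0555)&(z<.067),60,900):
        print("lift",a,c.round(1),rays(d,c,.06).round(4)[0],"rgb",np.median(rgb[m],0),"z",np.median(z[m]).round(4), "ext",np.ptp(P[m][:,:2],axis=0).round(3))
    mx,mn=rgb.max(2),rgb.min(2)
    fl=(mx-mn<25)&(mn>60)&(z<.012)
    for a,c,m in blobs(cv2.morphologyEx(fl.astype(np.uint8),cv2.MORPH_OPEN,np.ones((3,3))),400,2500):
        ct,_=cv2.findContours(m.astype(np.uint8),0,2); q=cv2.boxPoints(cv2.minAreaRect(rays(d,ct[0][:,0],.004)[:,:2].astype(np.float32)))
        print("floor",a,c.round(1),"boxc",q.mean(0).round(4),"sides",np.linalg.norm(q[1]-q[0]).round(3),np.linalg.norm(q[2]-q[1]).round(3),"z",np.nanmedian(z[m]).round(4))
    red=(rgb[...,0]>100)&(rgb[...,1]<40)&(rgb[...,2]<40)
    for a,c,m in blobs(red,100,2000): print("red",a,c.round(1),rays(d,c,.026).round(4)[0])
E
```

```text
top
floor 1423 [167.8  39.7] boxc [0.8623 0.2238] sides 0.084 0.087 z 0.0051
floor 1610 [222.5  43.1] boxc [0.8621 0.1225] sides 0.089 0.087 z 0.0051
floor 1657 [273.3  49.5] boxc [0.8622 0.0236] sides 0.087 0.089 z 0.0052
floor 1040 [396.9 156.4] boxc [ 0.6736 -0.2214] sides 0.08 0.07 z 0.0062
floor 1760 [282.7 161.6] boxc [ 0.655  -0.0451] sides 0.267 0.07 z 0.0064
floor 880 [505.2 186.8] boxc [ 0.6395 -0.4201] sides 0.163 0.037 z 0.0073
floor 1080 [282.5 241.3] boxc [ 0.5002 -0.0292] sides 0.058 0.056 z 0.0051
floor 1065 [245.2 242.1] boxc [0.4926 0.0346] sides 0.057 0.056 z 0.0051
floor 1085 [207.5 242.6] boxc [0.4854 0.0999] sides 0.057 0.056 z 0.0051
floor 1069 [169.7 243.6] boxc [0.478  0.1645] sides 0.058 0.054 z 0.0052
red 274 [219.4 154.1] [0.6393 0.0945 0.026 ]
red 325 [138.2 242.7] [0.4722 0.2117 0.026 ]
scene
floor 560 [308.7 136.5] boxc [0.4789 0.166 ] sides 0.056 0.056 z 0.0033
floor 625 [289.4 156.1] boxc [0.4864 0.1013] sides 0.057 0.055 z 0.0033
floor 720 [268.8 177.2] boxc [0.4932 0.0366] sides 0.059 0.056 z 0.0035
floor 801 [246.6 199.5] boxc [ 0.5004 -0.0289] sides 0.06 0.056 z 0.0035
floor 778 [473.6 218.5] boxc [0.8321 0.2342] sides 0.068 0.064 z 0.004
floor 614 [332.  244.4] boxc [0.6687 0.0063] sides 0.168 0.034 z 0.0051
floor 835 [505.4 238.2] boxc [0.8819 0.2343] sides 0.068 0.05 z 0.0041
floor 2159 [460.1 269.3] boxc [0.8537 0.1322] sides 0.106 0.074 z 0.0042
floor 1967 [243.2 336.1] boxc [ 0.6703 -0.1703] sides 0.179 0.069 z 0.0052
red 182 [322.6 117.2] [0.4767 0.2092 0.026 ]
red 308 [349.  199.9] [0.6439 0.0916 0.026 ]
```

The bay centres agree between the two views, with about 65 mm pitch and 56–58 mm sides. My x limit cut the lifters off, so I'm redoing them.

```bash
python3 - <<'E'
from h import *
for n in("top","scene"):
    d=optics.get_image(n);P=cloud(d);rgb=d["pixels"].astype(int);z=P[...,2]
    print(n)
    reg=(P[...,0]>.6)&(P[...,0]<.74)&(P[...,1]>-.25)&(P[...,1]<.12)
    for a,c,m in blobs(reg&(z>.0555)&(z<.067),60,1500):
        ct,_=cv2.findContours(m.astype(np.uint8),0,2); w=rays(d,ct[0][:,0],.06)[:,:2].astype(np.float32)
        print("lift",a,c.round(1),rays(d,c,.06).round(4)[0],cv2.minEnclosingCircle(w),"rgb",np.median(rgb[m],0),"z",np.median(z[m]).round(4))
E
```

```text
top
lift 324 [369.5 144.4] [ 0.6688 -0.1605  0.06  ] ((0.6688636541366577, -0.16036473214626312), 0.017691388726234436) rgb [ 47.5 109.   56. ] z 0.0604
lift 315 [290.6 146.1] [ 0.6535 -0.0287  0.06  ] ((0.6533634662628174, -0.02908860519528389), 0.017666425555944443) rgb [ 33.  69. 127.] z 0.0604
lift 318 [328.4 147. ] [ 0.6578 -0.0919  0.06  ] ((0.6578729152679443, -0.09125438332557678), 0.017833946272730827) rgb [170. 143.  55.] z 0.0606
lift 319 [251.4 147.5] [0.6451 0.0366 0.06  ] ((0.6451064348220825, 0.03648024797439575), 0.01787947677075863) rgb [155. 149. 133.] z 0.0606
scene
lift 291 [333.1 210.9] [0.6489 0.0361 0.06  ] ((0.648868203163147, 0.03603005036711693), 0.01774335466325283) rgb [208. 191. 167.] z 0.0594
lift 328 [310.1 239.2] [ 0.6571 -0.0297  0.06  ] ((0.6573557257652283, -0.02937830239534378), 0.017452653497457504) rgb [ 62.  92. 173.] z 0.0593
lift 367 [284.5 267.3] [ 0.6615 -0.0925  0.06  ] ((0.6619892120361328, -0.09218770265579224), 0.017565028741955757) rgb [235. 191.   0.] z 0.0594
lift 431 [257.2 303.7] [ 0.6728 -0.161   0.06  ] ((0.672734260559082, -0.16076873242855072), 0.01747056469321251) rgb [ 54. 151.  68.] z 0.0595
```

```bash
cat >> h.py <<'E'
def quat(yx,yy):
    y=np.array([yx,yy,0.]);y/=np.linalg.norm(y);z=np.array([0,0,-1.]);x=np.cross(y,z)
    return R.from_matrix(np.c_[x,y,z]).as_quat()
G=np.array([.9928,.1197])
L={"white":(.647,.0364),"blue":(.6553,-.0292),"yellow":(.6597,-.0922),"green":(.6708,-.1608)}
B={"white":(.4785,.1653),"blue":(.4859,.1006),"yellow":(.4929,.0356),"green":(.5003,-.0291)}
def wrist():
    T=np.eye(4);T[:3,3]=r.current_tool_pos();T[:3,:3]=R.from_quat(r.current_ee_rot()).as_matrix()
    d=optics.get_image("wrist");return d,T@np.array(d["mount"])
E
python3 - <<'E'
from h import *
print(R.from_quat(r.current_ee_rot()).as_matrix().round(2)[:,1])
best=None
for s in(1,-1):
    q=quat(*(s*G)); 
    for n in L:
        for p in(L,B):
            for z in (.20,.042):
                j=r.inverse_kinematics([*p[n],z],q); 
                print(s,n,z,None if j is None else np.round(j,2)) if z<.1 else 0
E
```

```text
[ 0.43  0.9  -0.  ]
1 white 0.042 [-0.02  0.78  1.51 -0.    0.85 -0.14]
1 white 0.042 [ 0.24  0.6   1.9  -0.    0.64  0.12]
1 blue 0.042 [-0.12  0.79  1.48 -0.    0.86 -0.24]
1 blue 0.042 [ 0.11  0.59  1.93 -0.    0.62 -0.01]
1 yellow 0.042 [-0.21  0.81  1.45 -0.    0.88 -0.33]
1 yellow 0.042 [-0.02  0.59  1.93 -0.    0.62 -0.14]
1 green 0.042 [-0.3   0.84  1.38 -0.    0.92 -0.42]
1 green 0.042 [-0.15  0.6   1.91 -0.    0.63 -0.27]
-1 white 0.042 None
-1 white 0.042 None
-1 blue 0.042 None
-1 blue 0.042 None
-1 yellow 0.042 [-0.21  0.81  1.45 -0.    0.88  2.81]
-1 yellow 0.042 None
-1 green 0.042 [-0.3   0.84  1.38 -0.    0.92  2.72]
-1 green 0.042 None
```

```bash
python3 - <<'E'
from h import *
r.move_to([.645,-.06,.28],quat(*G))
d,T=wrist();cv2.imwrite("pics/w1.png",d["pixels"][:,:,::-1]);P=cloud(d,T);rgb=d["pixels"];z=P[...,2]
print(r.current_t(),r.current_tool_pos(),T.round(3).tolist())
reg=(P[...,0]>.6)&(P[...,0]<.74)&(P[...,1]>-.25)&(P[...,1]<.12)
for a,c,m in blobs(reg&(z>.055)&(z<.068),60,9000):
    ct,_=cv2.findContours(m.astype(np.uint8),0,2); w=rays(d,ct[0][:,0],.06,T)[:,:2].astype(np.float32)
    print(a,c.round(1),rays(d,c,.06,T).round(4)[0],cv2.minEnclosingCircle(w),np.median(rgb[m],0),np.median(z[m]).round(4))
E
```

```text
2.8083 [ 0.64499049 -0.05913317  0.28003845] [[0.993, 0.115, 0.034, 0.636], [0.12, -0.952, -0.283, 0.012], [0.0, 0.285, -0.958, 0.4], [0.0, 0.0, 0.0, 1.0]]
815 [295.  101.8] [0.6467 0.0379 0.06  ] ((0.6466933488845825, 0.0377354696393013), 0.017072413116693497) [145. 142. 124.] 0.0598
684 [294.7 162.4] [ 0.655  -0.0272  0.06  ] ((0.6549762487411499, -0.02739974856376648), 0.017060166224837303) [ 23.  63. 123.] 0.0598
597 [291.4 214.2] [ 0.6593 -0.0896  0.06  ] ((0.659388542175293, -0.08973758667707443), 0.017329446971416473) [255. 248.   0.] 0.0597
518 [292.9 265.8] [ 0.6701 -0.158   0.06  ] ((0.6697105169296265, -0.15832938253879547), 0.017638249322772026) [ 49. 198.  85.] 0.0597
```

View pics/w1.png

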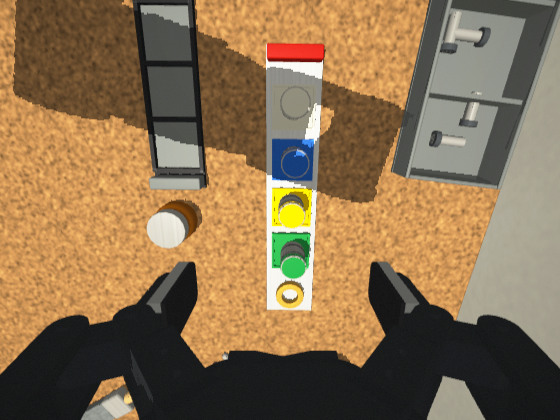

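The wrist view shows the strip with the lifters at px (295,102), (295,162), (291,214) and (293,266). Its measurements match the two-view mean within 1 mm in x and 3 mm in y, and the heights are right. Picking white first.

```bash
cat >> h.py <<'E'
L={"white":(.6468,.0371),"blue":(.6552,-.0283),"yellow":(.6596,-.0910),"green":(.6703,-.1596)}
Q=quat(*G); UP=.125
def pick(n):
    x,y=L[n]; r.set_gripper(.9) if r.current_opening()<.85 else 0
    r.move_to([x,y,UP],Q); r.move_linear([x,y,.045],vel=.12)
    r.set_gripper(0.,40); print(n,"open",round(r.current_opening(),3),"t",r.current_t())
    r.move_linear([x,y,UP],vel=.12); print("F",np.round(r.current_contact_force(),2),round(r.current_opening(),3))
def place(n):
    x,y=B[n]; r.move_to([x,y,UP],Q); r.move_linear([x,y,.055],vel=.12); r.move_linear([x,y,.0397],vel=.04)
    print("F",np.round(r.current_contact_force(),2))
    r.set_gripper(.8); r.move_linear([x,y,UP],vel=.12); print("placed",n,r.current_t())
E
python3 - <<'E'
from h import *
pick("white")
d=optics.get_image("scene");cv2.imwrite("pics/s1.png",d["pixels"][:,:,::-1])
E
```

```text
white open 0.388 t 4.9167
F [-0.17 -0.89 -0.32] 0.388
```

View pics/s1.png

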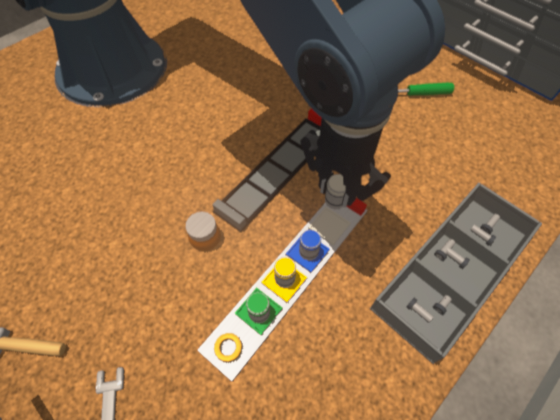

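The white lifter is in the jaws at px (335,190), upright and off its dish. The opening of 0.388 matches about 34 mm. Placing it now.

```bash
python3 - <<'E'
from h import *
place("white")
d=optics.get_image("scene");cv2.imwrite("pics/s2.png",d["pixels"][:,:,::-1])
E
```

```text
F [ 0.35  0.14 -0.76]
placed white 9.2
```

View pics/s2.png

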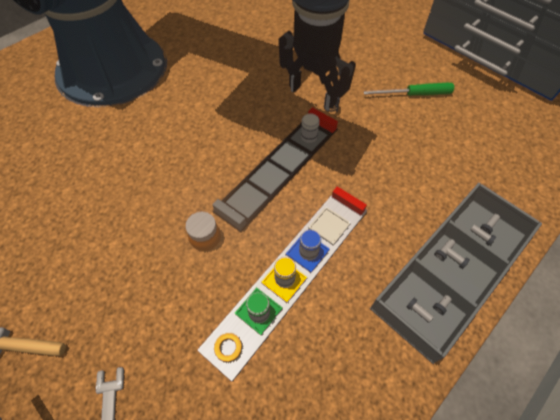

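White stands upright in the bay next to the red end block (px 311,125). Continuing with blue.

```bash
python3 - <<'E'
from h import *
pick("blue")
if r.current_opening()>.3: place("blue")
d=optics.get_image("scene");cv2.imwrite("pics/s3.png",d["pixels"][:,:,::-1])
E
```

```text
blue open 0.39 t 11.8083
F [-0.64 -0.33 -2.11] 0.386
F [-1.69  0.52  1.29]
placed blue 16.0417
```

View pics/s3.png

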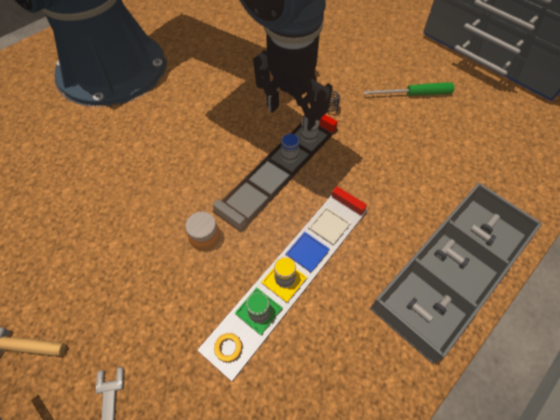

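Blue stands in bay 2 (px 290,143) and white is unchanged. Next are yellow and green.

```bash
python3 - <<'E'
from h import *
for n in("yellow","green"):
    pick(n)
    if r.current_opening()<.3: print("MISS");break
    place(n)
r.move_to([.40,-.25,.25],Q)
for n in("scene","top"):
    d=optics.get_image(n);cv2.imwrite(f"pics/{n}4.png",d["pixels"][:,:,::-1]);P=cloud(d);z=P[...,2];print(n)
    reg=(P[...,0]>.42)&(P[...,0]<.58)&(P[...,1]>-.1)&(P[...,1]<.22)
    for a,c,m in blobs(reg&(z>.048)&(z<.062),60,1500):
        p=rays(d,c,.054)[0][:2]; k=min(B,key=lambda b:np.hypot(*(p-B[b])))
        print(a,c.round(1),p.round(4),k,"off",(p-B[k]).round(4),np.median(d["pixels"][m],0),"z",np.median(z[m]).round(4))
print(r.current_t())
E
```

```text
yellow open 0.39 t 18.6333
F [-0.14 -1.38 -2.4 ] 0.384
F [-0.84  1.09  2.57]
placed yellow 22.8583
green open 0.386 t 25.425
F [ 0.08 -0.78 -1.35] 0.382
F [-1.47  0.42  2.65]
placed green 29.6667
scene
200 [310.  120.8] [0.4815 0.1628] white off [ 0.003  -0.0025] [219.  199.5 173. ] z 0.0529
217 [289.8 141.1] [0.4892 0.098 ] blue off [ 0.0033 -0.0026] [ 57.  92. 184.] z 0.053
241 [267.8 162.7] [0.4961 0.0333] yellow off [ 0.0032 -0.0023] [238. 195.   0.] z 0.053
272 [244.4 186.1] [ 0.5037 -0.0314] green off [ 0.0034 -0.0023] [ 68. 149.  63.] z 0.053
top
353 [283.3 237.9] [ 0.4988 -0.0304] green off [-0.0015 -0.0013] [ 59. 129.  71.] z 0.0549
358 [202.7 239.2] [0.4847 0.0993] blue off [-0.0012 -0.0013] [ 43.  82. 142.] z 0.0548
356 [243.1 238.8] [0.4915 0.0344] yellow off [-0.0014 -0.0012] [190. 164.  69.] z 0.0546
364 [162.3 240.3] [0.4771 0.1642] white off [-0.0014 -0.0011] [170. 164. 147.] z 0.0548
30.825
```

```bash
python3 -c "
import cv2,numpy as np
a=cv2.imread('pics/scene4.png')[60:300,150:450];b=cv2.imread('pics/top4.png')[110:290,100:450]
cv2.imwrite('pics/f4.png',np.vstack([cv2.resize(a,(400,320)),cv2.resize(b,(400,206))]))"
```

```text
(no output)
```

View pics/f4.png

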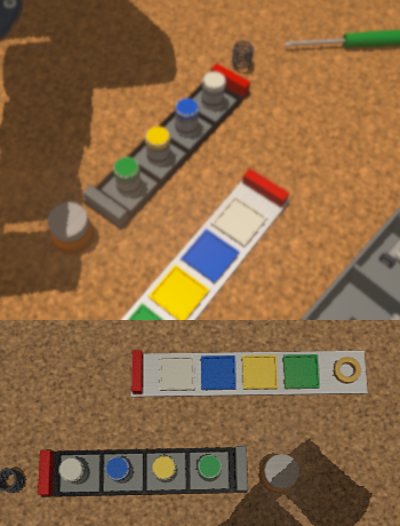

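All four stand upright, one per bay. From the red end they read white, blue, yellow, green, the same as the dishes. The tops are at about 54 mm and the lifters are within 4 mm of the bay centres.

```bash
python3 -c "
from cell import r
r.hand_in();print(r.current_t())"
```

```text
the job is handed in; nothing more can be done
the job is handed in; nothing more can be done
```

I moved all four lifters into the tray in order from the red end: white, blue, yellow, green. The red ends of the strip and the tray lie on the same side, so the order is not mirrored. I handed the job in at about 31 s of the 80 s allowed.

- **Final check:** both fixed cameras show each lifter upright with its paint up, one per bay. The tops measure 53–55 mm (54 mm expected), and each lifter is within about 4 mm of its bay centre. The gripper was parked clear.
- **Disagreements:** the scene and top cameras differed by about 4 mm in x and 2 mm in height, which is about what their 2 mm calibration allows. The wrist view agreed with their mean within about 1 mm in x and 3 mm in y.
- **Forces:** the wrist force readings I took were all below 4 N.
- **Failed checks:** none, apart from one early measurement whose search region missed the lifters, which I redid before moving anything.

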